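Take the drive coupling off a blender base, thread hand unknown

TASK

Slide the blender's motor base on its tray out from under the shelf, to the right, until the tray has clicked into its working notch. Then unscrew the black drive coupling on top of the base: nobody knows whether its thread is right-hand or left-hand, so try it gently both ways without forcing it, turn it the way it yields and lift it off. Finish while still holding the coupling in the gripper, about 10 cm above its shaft, and leave the other things on the table where they are.

Things in the scene. Friction and masses are not known exactly. Their poses are not given: they have to be found in the camera images.
- niche: Appliance niche, fixed on the table: brown wooden board 345 (x) by 550 (y) by 12 mm, two aluminium rails along y. Origin on the table; in its frame the board spans x -190 to 155, y -260 to 290 mm. +x away from the robot; +y (robot's left) is the end under the shelf; -y is 'to the right'. Position and yaw vary.
- shelf_front (a point): Middle of the lower front edge of the wooden shelf over the niche's left half, 305 mm above the table. In the niche's frame the shelf covers x 10 to 155, y 35 to 290 mm, its top at 321 mm, spice jars on it up to 390 mm. A wooden cheek (y 276 to 290, x -45 to 155, 305 mm high) and a thin post (x 146, y 45) carry it.
- tray (a joint): Slide of the aluminium tray (315 x 220 x 12 mm, top 32 mm above the table) on the rails, m; grows to the right. 0: stowed notch (start), 0.260: working notch, 0.280: hard stop. Sprung notches: about 8 N to push out or in over the lip; let go within 6 mm, the tray centres itself. In between it slides with 1 to 2 N and stays put. Tray and base: 2.7 kg.
- tray_knob (a point): Middle of the steel knob upright at the tray's front right corner, for sliding the tray: head 26 mm in diameter, from 46 to 72 mm above the table, on a thinner neck. The point is on its axis, 59 mm above the table, 195 mm in front (niche -x) and 80 mm right of the motor base's axis. Stowed, it is 160 mm in front of the shelf's edge.
- knob_at_notch (a point): Fixed point on the niche where the knob's point (tray_knob) is when the tray is in the working notch: 150 mm in front of and 210 mm right of the niche's origin. The tray's right edge is then 20 mm short of the board's right end. The sprung plunger sits under the tray on the niche's line x 0; two small steel ridges on the board, 130 mm right of the niche's origin, are the notch.
- base_foot (a point): Centre of the foot of the blender's white round motor base, on the tray and fixed to it (x 45 mm in the niche's frame): 172 mm in diameter at the foot, 128 mm at the deck. The deck is 157 mm above the table, with four jug ears 8 mm high, 51 to 61 mm from the axis. A switch knob on its front is not needed.
- shaft_seat (a point): Point on the motor shaft's axis where the centre of the coupling's underside sits when screwed home, 170 mm above the table, 13 mm above the deck; z up; moves with the tray. The steel shaft ends 24 mm above it. The shaft is locked against turning. Under the shelf there is no room for a gripper above the coupling.
- coupling: Drive coupling screwed on the shaft: round black ribbed cap, 46 mm in diameter, 30 mm high, plus six 5 mm teeth on top; 50 to 100 g. Origin: centre of its underside, z up. Grip it from above across any diameter, lightly (20 to 40 N), TCP 17 mm above its underside; it may slip in the fingers when it meets a stop.
- coupling_top (a point): Centre of the coupling's flat top, 30 mm above its underside. Its coarse thread is right-hand in some runs, left-hand in others; nothing outside shows which. The wrong way it stops after 2 to 8 degrees. The right way it turns easily and rises evenly 4 mm in 70 degrees, where it stops again; from 62 degrees on it lifts straight off, before that no more than 1.5 mm.
- spare: New spare coupling, same look as the one on the base (46 mm in diameter, 30 mm high), lying on the table in front of the niche. Leave alone. Origin at the centre of its underside.
- jug: Glass blender jug, 130 mm wide at the rim, 190 mm high, with a handle (reaching 106 mm from the axis), standing on the table to the right of the niche. Leave alone. Origin at the centre of its underside.
- jug_lid: White round jug lid, 132 mm in diameter, 40 mm high, on the table to the right. Leave alone. Origin at the centre of its underside.
- mug: White mug, 80 mm in diameter, 92 mm high, on the table far left. Leave alone. Origin at the centre of its underside.
- screwdriver: Screwdriver, 200 mm long, lying on the table in front of the niche. Leave alone. Origin at its middle.
- spoon: Steel spoon lying on the table to the right, near the robot. Leave alone. Origin near its middle.
- sugar_jar: Glass jar with a steel cap, 84 mm in diameter, 120 mm high, on the table far left. Leave alone. Origin at the centre of its underside.

How it is judged:
By the outcome, as a careful person would: the job done as asked, in the order asked, and still so for the second after the job is handed in, while the arm keeps its last pose, push and grip.
It also fails if it takes over 58 s, if anything falls off the work surface, if the arm or the gripper's body presses on something with over 40 N, if the wrist force passes 120 N, or if a joint passes its speed limit or range.

ROBOT

A 6-joint arm with a two-finger parallel gripper is mounted at the origin on the work surface. World frame = base frame: x ahead of the robot, y to its left, z up, the work surface at z = 0. Lengths are in m, angles in degrees, forces in N, time in s.
With the tool pointing down it reaches from about 0.35 to 0.775 m from the base axis. Payload 7.3 kg.
Tool frame: the origin (TCP) lies between the finger pads, 19 mm behind the fingertips; this is the grasp point; z points along the fingers, y is the line along which they close (so a half turn about z gives the same grasp; the last joint's range is limited). The gripper opens to 92 mm and grips with 3 to 60 N. Pads are 19 mm wide; open, the fingers measure 130 mm over their backs; the gripper's body (75 mm by 190 mm) begins 47 mm behind the grasp point.
Start: joints at [-85.313, 19.595, 87.324, -0, 73.075, -8.365], TCP at [0.119, -0.511, 0.246] pointing down, gripper open.
Joint ranges: [-145.02, 145.02], [-44.19, 115.74], [2.07, 154.8], [-57.11, 237.11], [16.16, 152.29], [-177.93, 177.93]. Speed limits (degrees/s): [147.25, 147.25, 180, 180, 180, 180].

INTERFACE

Orientations are given as [roll, pitch, yaw] about the fixed x, y, z axes, in that order (R = Rz(yaw) Ry(pitch) Rx(roll)).
In Python, from rig import readout, snapshot, camera_model, order, models gives the robot as it stands.
- The arm moves only by the tool jog_arm, never from a script. Its argument "deltas" is a list that holds one entry, the list of rows, each a list of 7 numbers: the opening, from -1 (shut) to 1 (fully open), then the shift along the tool's x, y, z in mm, then the turn, a rotation vector about the tool's x, y, z in degrees. In form: [[[claw, x, y, z, ax, ay, az], ...]]. A call has 1 to 5 rows; each row is the pose to reach, as a shift and turn from the pose commanded when the call began, along the tool's axes at that moment; what a row does not reach only later rows make up. A row lasts 1/10 s, in which the tool goes at most 50 mm and 8.59 degrees, less where a joint would pass 70% of its speed; a pose out of reach is approached as far as the arm can. A call with a gripper value outside its range is refused whole. The fingers move at their own pace and stop on an object; "force" is the grip in N (left out, the last holds). Time passes only in rows, so rows that repeat a pose let the fingers close. It gives the time, the measured TCP pose, the force, the opening and the grip force at its end, in the units of the state.
- readout.get_obs(): the state, without advancing time (a new reading comes with each control period).
- snapshot(name): name is "scene" or "top" or "wrist"; returns the picture (400x640x3 uint8, red, green, blue); there is no depth.
- camera_model(name): a dict with "fovy" (degrees; the focal length in pixels is half the picture's height over the tangent of half this angle, whatever the lens; pixels are square), "cx", "cy" (the principal point, pixels), "xyz" and "rotation" of the camera in the world; the wrist camera has in their place "tool_from_camera" (4x4, takes a point from camera to tool coordinates, whose origin is the TCP and whose axes are the flange's). Camera axes: x right, y down, z forward; pixel columns grow to the right and rows downward; lengths in m; the calibration is good to about 2 mm. A picture is of the moment at which its call begins: read the wrist's pose just before it. camera_model takes no time and is no camera call.
- order.hand_in(): hands the job in; it is judged then, once.
Trained networks look in the newest picture that a camera, given by its name, has taken for a name from the list of things; names that differ only in an ending like _2 or _b are one class to them, and where a whole thing is asked for, a point or a joint stands for the part that bears it (a point fixed in the world has none). Each returns a list of dicts, best first, with "score" (0 to 1); they miss things now and then, are a little off and sometimes report something else, mostly with a low value. They report only what shows in the picture. A call takes as long as a camera call.
- models.find_in(name, camera): "rect" ([left, top, width, height] in pixels, round what is visible of it).
- models.cut_out(name, camera): "region" (400x640 bool, what is visible of it) and "rect" ([left, top, width, height] in pixels, round what is visible of it).
- models.landmark_of(name, camera): "uv" ([column, row] in pixels: a listed point, or the origin of a listed thing).
The state is a dict: "clock": time; "q": joint angles; "qvel": joint speeds; "effort": joint torques, N m; "eef_pos": TCP position; "tcp_rot": TCP orientation; "force": force on the tool from outside, world axes, zero at the start; "torque": the same for the moment, N m; "opening": finger opening in m; "gripper_force": force on a finger pad.
Only numpy, scipy, OpenCV 4.12 (cv2) and the standard library are available. Lean on these libraries where they do the work, as an engineer would, in place of code of your own. Each camera call takes 0.05 s, during which the arm holds its last target. There are 200 camera calls.

## Working session

There is one attempt and no reset: what is moved stays moved. The work goes in short steps, Python scripts to look and compute and a tool call to move; the robot and the scene stay as the last step left them, time stands still between calls to the robot, and variables do not carry over. Pictures are saved under pics/ and viewed, at most 10 in all, crops included, and the job is handed in when it is done.

Besides the shell and the picture viewer there is one more tool, called after "Call:" by a JSON object that holds its "method" and its "body", one argument or row to a line. jog_arm: Moves the arm, as the interface text tells. Its arguments: {"type":"object","properties":{"deltas":{"type":"array","items":{"type":"array","items":{"type":"array","items":{"type":"number"}}}},"force":{"type":"number"}},"required":["deltas"]}

```bash
ls; mkdir -p pics
cat > h.py <<'E'
import numpy as np, cv2
from rig import readout, snapshot, camera_model, order, models
from scipy.spatial.transform import Rotation as R
def cam(name, obs=None):
    m=camera_model(name); f=200/np.tan(np.radians(m["fovy"])/2)
    if name=="wrist":
        T=np.eye(4); T[:3,:3]=R.from_euler('xyz',obs["tcp_rot"],degrees=True).as_matrix(); T[:3,3]=obs["eef_pos"]
        T=T@np.array(m["tool_from_camera"]); return f,m["cx"],m["cy"],T[:3,3],T[:3,:3]
    return f,m["cx"],m["cy"],np.array(m["xyz"]),np.array(m["rotation"])
def onz(c,uv,z):
    f,cx,cy,p,Rm=c; d=Rm@np.array([(uv[0]-cx)/f,(uv[1]-cy)/f,1]); return p+d*(z-p[2])/d[2]
def proj(c,P):
    f,cx,cy,p,Rm=c; v=Rm.T@(np.array(P)-p); return np.array([cx+f*v[0]/v[2],cy+f*v[1]/v[2]])
E
cat > a.py <<'E'
from h import *
np.set_printoptions(precision=4,suppress=True)
print(readout.get_obs())
ims=[]
for n in("scene","top"):
    im=snapshot(n); cv2.imwrite(f"pics/{n}0.png",im[...,::-1])
    c=cam(n); print(n,c[3],camera_model(n))
    for k,z in(("tray_knob",.059),("knob_at_notch",.059),("shaft_seat",.17),("coupling_top",.2),("base_foot",.032),("niche",0),("shelf_front",.305),("spare",0),("jug",0),("jug_lid",0),("screwdriver",.01)):
        for r in models.landmark_of(k,n)[:2]: print(k,round(r["score"],2),np.round(r["uv"],1),onz(c,r["uv"],z))
E
python3 a.py
```

```text
pics
{'clock': 0.0, 'q': array([-85.3125,  19.6366,  87.377 ,  -0.0004,  73.0736,  -8.3662]), 'qvel': array([ 0.1053, -0.1011, -0.0696, -0.0298,  0.0224,  0.034 ]), 'effort': array([ -0.0002, -43.1241, -24.4219,   0.0717,   0.056 ,  -0.0001]), 'eef_pos': array([ 0.1186, -0.5111,  0.2448]), 'tcp_rot': array([-179.9137,   -0.0123,   13.0538]), 'force': array([0.2761, 0.6205, 0.5143]), 'torque': array([-0.0137,  0.0192, -0.0164]), 'gripper_force': 0.0, 'opening': 0.09184117111160364}
scene [ 0.1704 -0.3428  1.8435] {'fovy': 47.112408991791185, 'cx': 322.8945457900127, 'cy': 193.02859362322283, 'xyz': array([ 0.1704, -0.3428,  1.8435]), 'rotation': array([-162.4292,    0.2125,  -37.6186])}Traceback (most recent call last):
  File "a.py", line 9, in <module>
    for r in models.landmark_of(k,n)[:2]: print(k,round(r["score"],2),np.round(r["uv"],1),onz(c,r["uv"],z))
                                                                                          ~~~^^^^^^^^^^^^^
  File "h.py", line 11, in onz
    f,cx,cy,p,Rm=c; d=Rm@np.array([(uv[0]-cx)/f,(uv[1]-cy)/f,1]); return p+d*(z-p[2])/d[2]
                                                                                      ~^^^
IndexError: invalid index to scalar variable.
```

Camera rotation is roll/pitch/yaw; fix.

```bash
sed -i 's/np.array(m\["rotation"\])$/R.from_euler("xyz",m["rotation"],degrees=True).as_matrix()/' h.py; python3 a.py
```

```text
{'clock': 0.1, 'q': array([-85.3131,  19.6318,  87.3704,  -0.0006,  73.0755,  -8.3642]), 'qvel': array([-0.0105, -0.0983, -0.1867,  0.0233,  0.0544, -0.1113]), 'effort': array([  0.0022, -43.2005, -24.4694,   0.0721,   0.0526,  -0.    ]), 'eef_pos': array([ 0.1186, -0.5111,  0.2449]), 'tcp_rot': array([-179.923 ,   -0.0107,   13.0514]), 'force': array([-0.5222,  0.2027, -0.3338]), 'torque': array([-0.0185, -0.0004, -0.0069]), 'gripper_force': 0.0, 'opening': 0.09204113453556416}
scene [ 0.1704 -0.3428  1.8435] {'fovy': 47.112408991791185, 'cx': 322.8945457900127, 'cy': 193.02859362322283, 'xyz': array([ 0.1704, -0.3428,  1.8435]), 'rotation': array([-162.4292,    0.2125,  -37.6186])}
tray_knob 0.8 [301.5 190.2] [0.4483 0.172  0.059 ]
knob_at_notch 0.97 [343.1 235.9] [ 0.4647 -0.0812  0.059 ]
shaft_seat 0.71 [324.8 138.2] [0.6346 0.2573 0.17  ]
coupling_top 0.64 [324.5 130.6] [0.6452 0.273  0.2   ]
base_foot 0.56 [322.2 149.1] [0.633  0.2734 0.032 ]
base_foot 0.21 [339.1 179.5] [0.6051 0.1213 0.032 ]
niche 0.9 [339.  179.4] [0.6127 0.1301 0.    ]
niche 0.43 [325.9 132.8] [0.7014 0.335
[... 830 characters left out ...]
67 -0.3062  0.17  ]
coupling_top 0.63 [252.1 139.5] [0.6453 0.2582 0.2   ]
coupling_top 0.57 [254.4 144.4] [0.6304 0.251  0.2   ]
base_foot 0.54 [442.4 244.9] [ 0.351  -0.3487  0.032 ]
niche 0.77 [294.8 168.7] [0.6071 0.1356 0.    ]
shelf_front 0.82 [236.4 141.6] [0.606  0.2871 0.305 ]
shelf_front 0.66 [370.6 248.2] [ 0.3225 -0.0719  0.305 ]
spare 0.65 [367.8 247.5] [ 0.3427 -0.1094  0.    ]
jug 0.78 [443.5 156.4] [ 0.6574 -0.3757  0.    ]
jug 0.61 [163.7 186.3] [0.5411 0.5722 0.    ]
jug_lid 0.92 [461.  210.5] [ 0.4696 -0.4273  0.    ]
jug_lid 0.41 [255.  144.1] [0.6917 0.2727 0.    ]
screwdriver 0.72 [256.6 263.1] [0.2889 0.2547 0.01  ]
screwdriver 0.31 [252.2 143.2] [0.6917 0.2811 0.01  ]
```

View pics/scene0.png

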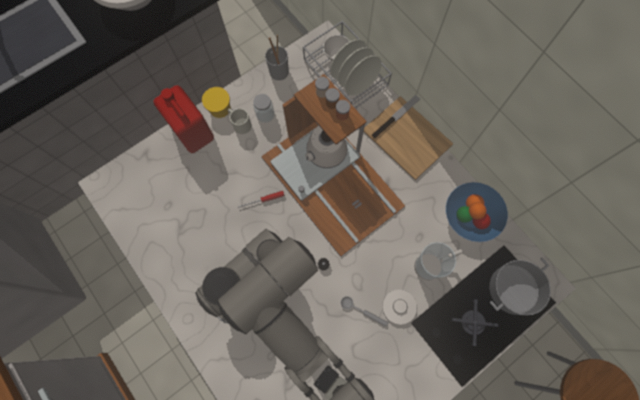

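View pics/top0.png

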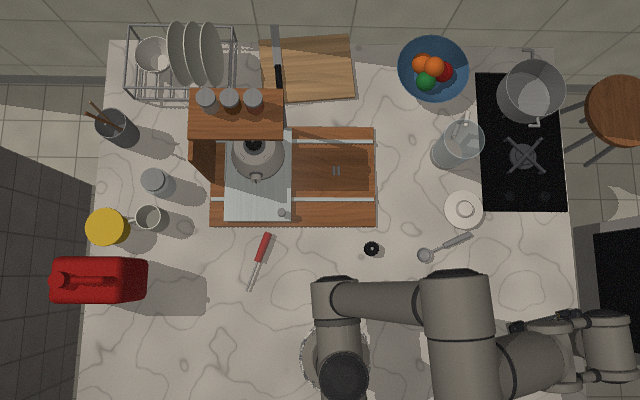

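The pictures show a nearly axis-aligned niche. In top, the knob is at (281,212), the coupling at (254,144), the notch ridges near (336,170), and the spare at (371,248). All match the networks' reports. I'll move toward the knob.

Call:
{"method": "jog_arm", "body": {
  "deltas": [
    [[1, 340, -220, 0, 0, 0, 0], [1, 340, -220, 0, 0, 0, 0], [1, 340, -220, 0, 0, 0, 0], [1, 340, -220, 0, 0, 0, 0], [1, 340, -220, 0, 0, 0, 0]]
  ]
}}

```text
clock: 1.8
eef_pos: [0.2934, -0.3302, 0.2458]
tcp_rot: [180.0, -0.0, 13.0]
force: [0.5, -0.2, 0.4]
opening: 0.092
gripper_force: 0.0
```

Call:
{"method": "jog_arm", "body": {
  "deltas": [
    [[1, 155, -100, 0, 0, 0, 0], [1, 155, -100, 0, 0, 0, 0], [1, 155, -100, 0, 0, 0, 0], [1, 155, -100, 0, 0, 0, 0], [1, 155, -100, 0, 0, 0, 0]]
  ]
}}

```text
clock: 2.3
eef_pos: [0.423, -0.1964, 0.2456]
tcp_rot: [-180.0, -0.1, 13.3]
force: [-0.0, -1.4, 0.5]
opening: 0.092
gripper_force: 0.0
```

Call:
{"method": "jog_arm", "body": {
  "deltas": [
    [[1, 56, -210, -30, 0, 0, 12], [1, 56, -210, -30, 0, 0, 12], [1, 56, -210, -30, 0, 0, 12], [1, 56, -210, -30, 0, 0, 12], [1, 56, -210, -30, 0, 0, 12]]
  ]
}}

```text
clock: 2.8
eef_pos: [0.4275, 0.0202, 0.2763]
tcp_rot: [-180.0, -0.1, 1.1]
force: [1.0, 0.5, -0.1]
opening: 0.0919
gripper_force: 0.0
```

```bash
cat > b.py <<'E'
import sys; from h import *
np.set_printoptions(precision=4,suppress=True)
o=readout.get_obs(); im=snapshot("wrist"); cv2.imwrite(f"pics/{sys.argv[1]}.png",im[...,::-1]); c=cam("wrist",o)
print(o["clock"],o["eef_pos"],o["tcp_rot"],o["force"])
Z=dict(tray_knob=.059,knob_at_notch=.059,shaft_seat=.17,coupling_top=.2,base_foot=.032,niche=0,shelf_front=.305,coupling=.17)
for k in sys.argv[2:]:
    for r in models.landmark_of(k,"wrist")[:2]: print(k,round(r["score"],2),np.round(r["uv"],1),onz(c,r["uv"],Z[k]))
E
python3 b.py w1 tray_knob knob_at_notch niche shaft_seat coupling_top
```

```text
2.8 [0.4275 0.0202 0.2763] [-179.9859   -0.0633    1.1435] [ 0.9724  0.4686 -0.1087]
tray_knob 0.79 [191.  158.9] [0.4523 0.1797 0.059 ]
knob_at_notch 0.97 [405.2 159.2] [ 0.4571 -0.0826  0.059 ]
niche 0.88 [241.9  34.9] [0.6066 0.1258 0.    ]
```

View pics/w1.png

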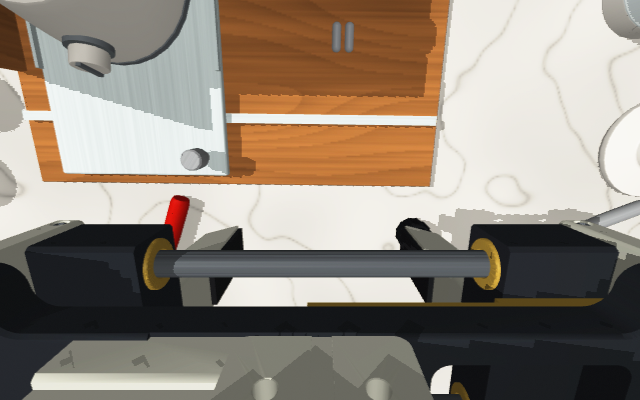

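The knob is at (193,159) in the wrist picture, with the rail and front edge within 1° of horizontal. I'll descend on the knob.

Call:
{"method": "jog_arm", "body": {
  "deltas": [
    [[1, 25, -157, 30, 0, 0, 0.5], [1, 25, -157, 60, 0, 0, 0.5], [1, 25, -157, 100, 0, 0, 0.5], [1, 25, -157, 140, 0, 0, 0.5], [1, 25, -157, 140, 0, 0, 0.5]]
  ]
}}

```text
clock: 3.6
eef_pos: [0.4491, 0.1751, 0.1323]
tcp_rot: [179.9, 0.2, 0.5]
force: [0.6, -0.9, 0.2]
opening: 0.092
gripper_force: 0.0
```

```bash
python3 b.py w2 tray_knob
```

```text
3.6 [0.4491 0.1751 0.1323] [179.9477   0.2165   0.5191] [ 0.5913 -0.9305  0.1914]
tray_knob 0.71 [318.6 213.8] [0.4502 0.1765 0.059 ]
```

Call:
{"method": "jog_arm", "body": {
  "deltas": [
    [[1, 1, -1, 40, 0, 0, 0], [1, 1, -1, 70, 0, 0, 0], [-0.5, 1, -1, 70, 0, 0, 0], [-0.5, 1, -1, 70, 0, 0, 0], [-0.5, 1, -1, 70, 0, 0, 0]]
  ],
  "force": 20
}}

```text
clock: 4.2
eef_pos: [0.4527, 0.1759, 0.0677]
tcp_rot: [-180.0, -0.2, 0.5]
force: [0.0, -0.5, -0.0]
opening: 0.0724
gripper_force: 0.0
```

Call:
{"method": "jog_arm", "body": {
  "deltas": [
    [[-0.8, 0, 0, 0, 0, 0, 0], [-0.8, 0, 0, 0, 0, 0, 0], [-0.8, 0, 0, 0, 0, 0, 0], [-0.8, 0, 0, 0, 0, 0, 0]]
  ],
  "force": 20
}}

```text
clock: 4.6
eef_pos: [0.4511, 0.1764, 0.0658]
tcp_rot: [180.0, -0.0, 0.6]
force: [0.3, 0.1, -0.8]
opening: 0.0403
gripper_force: 0.0
```

Call:
{"method": "jog_arm", "body": {
  "deltas": [
    [[-0.8, 0, 0, 5, 0, 0, 0], [-0.8, 0, 0, 5, 0, 0, 0], [-0.8, 0, 0, 5, 0, 0, 0], [-0.8, 0, 0, 5, 0, 0, 0]]
  ],
  "force": 20
}}

```text
clock: 5.0
eef_pos: [0.4506, 0.1762, 0.0598]
tcp_rot: [180.0, 0.1, 0.6]
force: [-0.3, -0.5, -7.4]
opening: 0.0252
gripper_force: 20.0
```

Call:
{"method": "jog_arm", "body": {
  "deltas": [
    [[-0.8, 0, 8, -1, 0, 0, 0], [-0.8, 0, 18, -1, 0, 0, 0], [-0.8, 0, 30, -1, 0, 0, 0], [-0.8, 0, 45, -1, 0, 0, 0], [-0.8, 0, 60, -1, 0, 0, 0]]
  ]
}}

```text
clock: 5.5
eef_pos: [0.451, 0.1158, 0.06]
tcp_rot: [-180.0, 0.1, 0.6]
force: [4.3, 1.5, -21.7]
opening: 0.0255
gripper_force: 20.0
```

Call:
{"method": "jog_arm", "body": {
  "deltas": [
    [[-0.8, 0, 20, 0, 0, 0, 0], [-0.8, 0, 40, 0, 0, 0, 0], [-0.8, 0, 60, 0, 0, 0, 0], [-0.8, 0, 80, 0, 0, 0, 0], [-0.8, 0, 100, 0, 0, 0, 0]]
  ]
}}

```text
clock: 6.0
eef_pos: [0.4517, 0.0157, 0.06]
tcp_rot: [-180.0, 0.1, 0.5]
force: [5.1, 2.5, -23.2]
opening: 0.0255
gripper_force: 20.0
```

Call:
{"method": "jog_arm", "body": {
  "deltas": [
    [[-0.8, 0.5, 15, 1.5, 0, 0, 0], [-0.8, 0.7, 30, 1.5, 0, 0, 0], [-0.8, 1, 45, 1.5, 0, 0, 0], [-0.8, 1, 60, 1.5, 0, 0, 0], [-0.8, 1, 70, 1.5, 0, 0, 0]]
  ]
}}

```text
clock: 6.5
eef_pos: [0.4522, -0.0542, 0.0599]
tcp_rot: [-179.9, 0.2, 0.5]
force: [-4.8, 2.0, -0.4]
opening: 0.0253
gripper_force: 20.0
```

Call:
{"method": "jog_arm", "body": {
  "deltas": [
    [[-0.8, -0.3, 5, 0, 0, 0, 0], [-0.8, -0.5, 10, 0, 0, 0, 0], [-0.8, -0.5, 14, 0, 0, 0, 0], [-0.8, -0.5, 17, 0, 0, 0, 0], [-0.8, -0.5, 19, 0, 0, 0, 0]]
  ]
}}

```text
clock: 7.0
eef_pos: [0.4523, -0.0696, 0.0598]
tcp_rot: [-179.7, 0.2, 0.5]
force: [-3.1, 19.8, 2.0]
opening: 0.0254
gripper_force: 20.0
```

Call:
{"method": "jog_arm", "body": {
  "deltas": [
    [[-0.8, 0, 2, 0, 0, 0, 0], [-0.8, 0, 3, 0, 0, 0, 0], [-0.8, 0, 4, 0, 0, 0, 0]]
  ]
}}

```text
clock: 7.3
eef_pos: [0.4523, -0.0752, 0.0599]
tcp_rot: [-179.9, 0.2, 0.6]
force: [-4.7, 6.5, 0.6]
opening: 0.0257
gripper_force: 20.0
```

Call:
{"method": "jog_arm", "body": {
  "deltas": [
    [[-0.8, 0, 2, 0, 0, 0, 0], [-0.8, 0, 3, 0, 0, 0, 0], [-0.8, 0, 4, 0, 0, 0, 0]]
  ]
}}

```text
clock: 7.6
eef_pos: [0.4524, -0.0799, 0.0599]
tcp_rot: [-179.9, 0.2, 0.6]
force: [-6.0, 2.4, 0.1]
opening: 0.0256
gripper_force: 20.0
```

Call:
{"method": "jog_arm", "body": {
  "deltas": [
    [[-0.8, 0, 1, 0, 0, 0, 0], [-0.8, 0, 2, 0, 0, 0, 0], [-0.8, 0, 2, 0, 0, 0, 0]]
  ]
}}

```text
clock: 7.9
eef_pos: [0.4524, -0.0826, 0.0599]
tcp_rot: [-180.0, 0.2, 0.6]
force: [-6.4, -2.6, 0.0]
opening: 0.0252
gripper_force: 20.0
```

Call:
{"method": "jog_arm", "body": {
  "deltas": [
    [[0, 0, 0, 0, 0, 0, 0], [1, 0, 0, 0, 0, 0, 0], [1, 0, 0, 0, 0, 0, 0], [1, 0, 0, 0, 0, 0, 0], [1, 0, 0, 0, 0, 0, 0]]
  ]
}}

```text
clock: 8.4
eef_pos: [0.4543, -0.0827, 0.0602]
tcp_rot: [180.0, -0.0, 0.6]
force: [0.2, -0.0, 0.3]
opening: 0.0613
gripper_force: 0.0
```

Call:
{"method": "jog_arm", "body": {
  "deltas": [
    [[1, 0, 0, -40, 0, 0, 0], [1, 0, 0, -90, 0, 0, 0], [1, 0, 0, -140, 0, 0, 0], [1, 0, 0, -190, 0, 0, 0], [1, 0, 0, -220, 0, 0, 0]]
  ]
}}

```text
clock: 8.9
eef_pos: [0.4548, -0.0828, 0.2841]
tcp_rot: [179.9, -0.3, 0.6]
force: [0.1, -0.2, -0.3]
opening: 0.0914
gripper_force: 0.0
```

Call:
{"method": "jog_arm", "body": {
  "deltas": [
    [[1, 50, -40, -40, 0, 0, 0], [1, 100, -80, -40, 0, 0, 0], [1, 115, -80, -40, 0, 0, 0], [1, 115, -80, -40, 0, 0, 0], [1, 115, -80, -40, 0, 0, 0]]
  ]
}}

```text
clock: 9.4
eef_pos: [0.5684, -0.001, 0.3189]
tcp_rot: [180.0, 0.1, 0.6]
force: [0.5, -1.1, -0.5]
opening: 0.092
gripper_force: 0.0
```

```bash
python3 b.py w3 tray_knob knob_at_notch shaft_seat coupling_top coupling
python3 - <<'E'
from h import *
for n in("scene","top"):
    im=snapshot(n); c=cam(n); cv2.imwrite(f"pics/{n}1.png",im[...,::-1])
    for k,z in(("tray_knob",.059),("knob_at_notch",.059),("coupling_top",.2)):
        for r in models.landmark_of(k,n)[:1]: print(n,k,round(r["score"],2),np.round(r["uv"],1),onz(c,r["uv"],z))
E
```

```text
9.4 [ 0.5684 -0.001   0.3189] [179.9949   0.1106   0.6432] [ 0.4616 -1.1333 -0.5196]
tray_knob 0.77 [373.3 251.5] [ 0.4547 -0.0803  0.059 ]
knob_at_notch 0.7 [375.6 251.1] [ 0.4554 -0.0837  0.059 ]
coupling_top 0.55 [321.2 107.4] [ 0.65   -0.0006  0.2   ]
coupling 0.67 [325.6 111.2] [ 0.6484 -0.0048  0.17  ]
scene tray_knob 0.85 [339.2 239.7] [ 0.44299313 -0.08380847  0.059     ]
scene knob_at_notch 0.67 [342.7 233.6] [ 0.46921304 -0.07296958  0.059     ]
scene coupling_top 0.61 [369.6 184.8] [ 0.64281047 -0.00886719  0.2       ]
top knob_at_notch 0.88 [362.5 213.3] [ 0.44847773 -0.08518686  0.059     ]
top coupling_top 0.34 [157.5 220. ] [0.40383495 0.51859624 0.2       ]
```

View pics/w3.png

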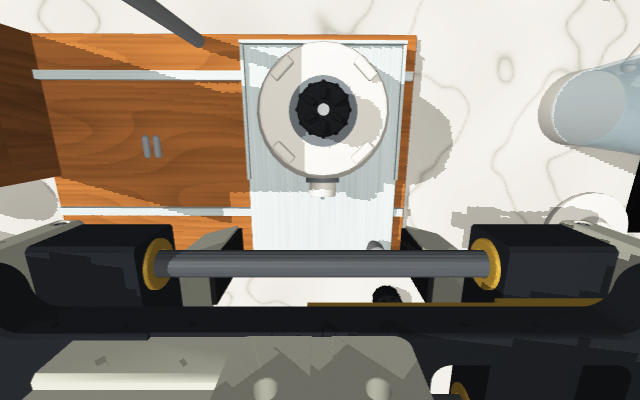

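The wrist picture shows the tray near the board's right end and the coupling at (323,109) with clear space around it. Next I'll move above it and turn the tool to yaw 90, which puts the last joint near 0.

Call:
{"method": "jog_arm", "body": {
  "deltas": [
    [[1, 40, 0, 0, 0, 0, -45], [1, 80, 1, 0, 0, 0, -45], [1, 80, 1, 30, 0, 0, -45], [1, 80, 1, 30, 0, 0, -45], [1, 80, 1, 30, 0, 0, -45]]
  ]
}}

```text
clock: 10.6
eef_pos: [0.6482, -0.0017, 0.2881]
tcp_rot: [-179.9, 0.1, 43.9]
force: [-0.6, -0.0, -0.2]
opening: 0.0923
gripper_force: 0.0
```

Call:
{"method": "jog_arm", "body": {
  "deltas": [
    [[1, 0, 0, 0, 0, 0, -46], [1, 0, 0, 0, 0, 0, -46], [1, 0, 0, 0, 0, 0, -46], [1, 0, 0, 0, 0, 0, -46], [1, 0, 0, 0, 0, 0, -46]]
  ]
}}

```text
clock: 11.1
eef_pos: [0.6483, -0.0017, 0.2898]
tcp_rot: [-180.0, 0.0, 86.9]
force: [-0.3, 1.2, -0.3]
opening: 0.0916
gripper_force: 0.0
```

```bash
python3 b.py w4 shaft_seat coupling_top coupling;  python3 -c "
from h import *
print(readout.get_obs()['q'])
r=models.cut_out('coupling','wrist')
o=readout.get_obs();c=cam('wrist',o)
for x in r[:2]: 
  m=x['region']; ys,xs=np.nonzero(m); print(x['score'],x['rect'],xs.mean(),ys.mean(),onz(c,(xs.mean(),ys.mean()),.2))"
```

```text
11.1 [ 0.6483 -0.0017  0.2898] [-179.9867    0.0047   86.8538] [-0.2625  1.208  -0.3338]
coupling_top 0.95 [321.1 207.6] [ 0.648  -0.0006  0.2   ]
coupling 0.69 [324.8 202.2] [ 0.6513 -0.004   0.17  ]
coupling 0.45 [183.5 245.6] [ 0.5136 -0.0396  0.17  ]
[-6.91912125e+00  3.17994045e+01  6.08396126e+01 -3.96783986e-03
  8.73673501e+01 -3.18123336e+00]
0.98 [293.0, 176.1, 59.3, 59.8] 322.0979420731707 205.46760670731706 [0.64900691 0.00111463 0.2       ]
0.65 [124.5, 0.0, 307.4, 253.9] 273.82466818835064 113.69305943021388 [0.61714287 0.07538902 0.2       ]
```

View pics/w4.png

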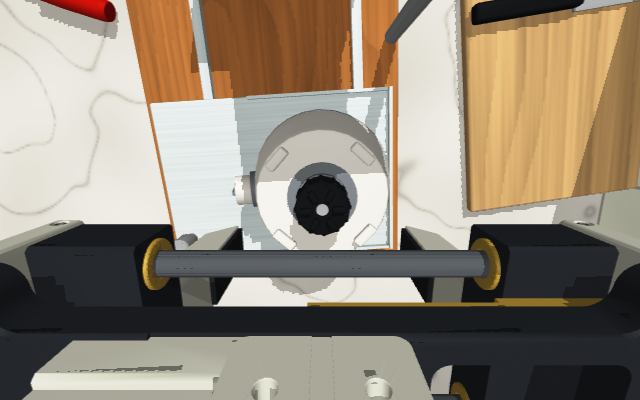

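The coupling is centred at about (322,207) in the wrist picture, almost on the tool axis. I'll descend to grip height and close lightly.

Call:
{"method": "jog_arm", "body": {
  "deltas": [
    [[1, 1, 0, 40, 0, 0, 0], [1, 1, 0, 80, 0, 0, 0], [1, 1, 0, 95, 0, 0, 0], [1, 1, 0, 102, 0, 0, 0], [1, 1, 0, 102, 0, 0, 0]]
  ],
  "force": 25
}}

```text
clock: 11.85
eef_pos: [0.6482, -0.0008, 0.1875]
tcp_rot: [-179.9, 0.0, 86.4]
force: [0.7, -0.2, -0.4]
opening: 0.092
gripper_force: 0.0
```

Call:
{"method": "jog_arm", "body": {
  "deltas": [
    [[-0.3, 0, 0, 0, 0, 0, 0], [-0.3, 0, 0, 0, 0, 0, 0], [-0.3, 0, 0, 0, 0, 0, 0], [-0.3, 0, 0, 0, 0, 0, 0], [-0.3, 0, 0, 0, 0, 0, 0]]
  ],
  "force": 25
}}

```text
clock: 12.35
eef_pos: [0.6484, -0.0008, 0.1884]
tcp_rot: [180.0, 0.0, 86.5]
force: [-0.4, -0.3, -0.5]
opening: 0.0564
gripper_force: 0.0
```

Call:
{"method": "jog_arm", "body": {
  "deltas": [
    [[-0.3, 0, 0, 0, 0, 0, 0], [-0.3, 0, 0, 0, 0, 0, 0]]
  ]
}}

```text
clock: 12.55
eef_pos: [0.6483, -0.0008, 0.1881]
tcp_rot: [180.0, 0.0, 86.5]
force: [0.3, 0.4, 1.0]
opening: 0.0451
gripper_force: 25.0
```

```bash
python3 -c "
from h import *
print(readout.get_obs())"
```

```text
{'clock': 12.55, 'q': array([-6.83294805e+00,  3.51839236e+01,  7.08027812e+01, -5.04759425e-03,
        7.40109696e+01, -3.32652511e+00]), 'qvel': array([-0.00111638, -0.04885234, -0.02180779,  0.06523282, -0.06136881,
        0.02265952]), 'effort': array([-1.79865357e-02, -5.60926437e+01, -2.44512123e+01,  8.24698946e-02,
       -8.19138740e-02,  2.66291536e-04]), 'eef_pos': array([ 0.64831249, -0.00076372,  0.1880907 ]), 'tcp_rot': array([1.79997960e+02, 4.97915130e-03, 8.64949673e+01]), 'force': array([0.27955126, 0.42612984, 1.01330449]), 'torque': array([-0.00362201, -0.05500862,  0.03358593]), 'gripper_force': 25.00002210494131, 'opening': 0.045123637092208756}
```

Call:
{"method": "jog_arm", "body": {
  "deltas": [
    [[-0.3, 0, 0, 0, 0, 0, -2], [-0.3, 0, 0, 0, 0, 0, -4], [-0.3, 0, 0, 0, 0, 0, -6], [-0.3, 0, 0, 0, 0, 0, -6]]
  ]
}}

```text
clock: 12.95
eef_pos: [0.6485, -0.0007, 0.1883]
tcp_rot: [180.0, 0.0, 92.5]
force: [0.6, 1.1, 1.4]
opening: 0.0452
gripper_force: 25.0
```

```bash
cat > s.py <<'E'
from h import *
o=readout.get_obs(); print(*[np.round(o[k],3) for k in ('clock','eef_pos','tcp_rot','force','torque','q','opening')])
E
python3 s.py
```

```text
12.95 [ 0.649 -0.001  0.188] [1.79958e+02 7.00000e-03 9.25130e+01] [0.631 1.138 1.356] [ 0.025 -0.099 -0.003] [-6.832 35.172 70.783  0.    74.003 -9.345] 0.045
```

Call:
{"method": "jog_arm", "body": {
  "deltas": [
    [[-0.3, 0, 0, 0, 0, 0, -2], [-0.3, 0, 0, 0, 0, 0, -4], [-0.3, 0, 0, 0, 0, 0, -5]]
  ]
}}

```text
clock: 13.25
eef_pos: [0.6486, -0.0007, 0.1885]
tcp_rot: [179.9, 0.0, 97.5]
force: [-0.3, 0.4, 3.9]
opening: 0.0454
gripper_force: 25.0
```

```bash
python3 s.py
```

```text
13.25 [ 0.649 -0.001  0.189] [1.79943e+02 1.30000e-02 9.75020e+01] [-0.28   0.362  3.857] [ 0.002 -0.124 -0.144] [-6.8310e+00  3.5158e+01  7.0776e+01  1.0000e-03  7.4008e+01 -1.4333e+01] 0.045
```

Call:
{"method": "jog_arm", "body": {
  "deltas": [
    [[-0.3, 0, 0, -0.6, 0, 0, -1], [-0.3, 0, 0, -0.6, 0, 0, -3], [-0.3, 0, 0, -0.7, 0, 0, -4]]
  ]
}}

```text
clock: 13.55
eef_pos: [0.6484, -0.0008, 0.1888]
tcp_rot: [180.0, 0.0, 101.5]
force: [-0.1, -0.6, 2.9]
opening: 0.0448
gripper_force: 25.0
```

```bash
python3 s.py
```

```text
13.55 [ 0.648 -0.001  0.189] [1.79986e+02 8.00000e-03 1.01538e+02] [-0.066 -0.629  2.853] [ 0.031 -0.196 -0.024] [-6.8350e+00  3.5152e+01  7.0744e+01 -3.0000e-03  7.4088e+01 -1.8372e+01] 0.045
```

Call:
{"method": "jog_arm", "body": {
  "deltas": [
    [[-0.3, 0, 0, -0.5, 0, 0, -4], [-0.3, 0, 0, -0.8, 0, 0, -8], [-0.3, 0, 0, -1.0, 0, 0, -12], [-0.3, 0, 0, -1.2, 0, 0, -16], [-0.3, 0, 0, -1.4, 0, 0, -20]]
  ]
}}

```text
clock: 14.05
eef_pos: [0.6483, -0.0008, 0.19]
tcp_rot: [-180.0, -0.0, 121.6]
force: [-0.2, 0.6, 2.6]
opening: 0.0448
gripper_force: 25.0
```

```bash
python3 s.py
```

```text
14.05 [ 0.648 -0.001  0.19 ] [-179.986   -0.     121.634] [-0.245  0.617  2.615] [-0.024 -0.11  -0.024] [-6.8380e+00  3.5102e+01  7.0646e+01 -9.0000e-03  7.4264e+01 -3.8469e+01] 0.045
```

Call:
{"method": "jog_arm", "body": {
  "deltas": [
    [[-0.3, 0, 0, -0.4, 0, 0, -7], [-0.3, 0, 0, -0.8, 0, 0, -14], [-0.3, 0, 0, -1.2, 0, 0, -21], [-0.3, 0, 0, -1.6, 0, 0, -27], [-0.3, 0, 0, -1.8, 0, 0, -31]]
  ]
}}

```text
clock: 14.55
eef_pos: [0.6482, -0.0009, 0.1918]
tcp_rot: [-180.0, -0.0, 152.7]
force: [-0.5, 0.3, 1.5]
opening: 0.045
gripper_force: 25.0
```

```bash
python3 s.py
```

```text
14.55 [ 0.648 -0.001  0.192] [-1.79970e+02 -1.80000e-02  1.52691e+02] [-0.459  0.327  1.549] [-0.005 -0.116 -0.099] [-6.8410e+00  3.5022e+01  7.0504e+01 -2.2000e-02  7.4502e+01 -6.9526e+01] 0.045
```

Call:
{"method": "jog_arm", "body": {
  "deltas": [
    [[-0.3, 0, 0, -0.5, 0, 0, -2], [-0.3, 0, 0, -1.5, 0, 0, -2], [-0.3, 0, 0, -2.5, 0, 0, -2], [-0.3, 0, 0, -3.5, 0, 0, -2]]
  ]
}}

```text
clock: 14.95
eef_pos: [0.6482, -0.0008, 0.1952]
tcp_rot: [-180.0, -0.0, 154.4]
force: [-0.4, 0.0, -0.8]
opening: 0.0453
gripper_force: 25.0
```

```bash
python3 s.py
```

```text
14.95 [ 0.648 -0.001  0.195] [-1.79983e+02 -3.10000e-02  1.54449e+02] [-0.35   0.006 -0.769] [ 0.065 -0.227  0.007] [-6.8340e+00  3.4877e+01  7.0217e+01 -7.0000e-03  7.4940e+01 -7.1281e+01] 0.045
```

Call:
{"method": "jog_arm", "body": {
  "deltas": [
    [[-0.3, 0, 0, -10, 0, 0, 0], [-0.3, 0, 0, -30, 0, 0, 0], [-0.3, 0, 0, -55, 0, 0, 0], [-0.3, 0, 0, -80, 0, 0, 0], [-0.3, 0, 0, -102, 0, 0, 0]]
  ]
}}

```text
clock: 15.45
eef_pos: [0.6484, -0.0008, 0.2997]
tcp_rot: [180.0, 0.1, 154.5]
force: [0.0, 0.5, -0.5]
opening: 0.0451
gripper_force: 25.0
```

Call:
{"method": "jog_arm", "body": {
  "deltas": [
    [[-0.3, 0, 0, 0, 0, 0, 0], [-0.3, 0, 0, 0, 0, 0, 0], [-0.3, 0, 0, 0, 0, 0, 0]]
  ]
}}

```text
clock: 15.75
eef_pos: [0.6478, -0.0007, 0.2958]
tcp_rot: [-179.9, -0.1, 154.5]
force: [1.0, 0.4, -0.6]
opening: 0.0449
gripper_force: 25.0
```

```bash
python3 s.py
python3 - <<'E'
from h import *
ims={n:snapshot(n) for n in("scene","top","wrist")}
o=readout.get_obs()
for n in ims:
    c=cam(n,o)
    for k,z in(("tray_knob",.059),("knob_at_notch",.059)):
        for r in models.landmark_of(k,n)[:1]: print(n,k,round(r["score"],2),np.round(r["uv"],1),onz(c,r["uv"],z))
a=cv2.resize(ims["scene"][100:300,240:480],(480,400)); b=ims["wrist"][:,:]
cv2.imwrite("pics/end.png",np.hstack([a,cv2.resize(b,(320,200))[[*range(200)]+[199]*200]])[...,::-1])
E
```

```text
15.75 [ 0.648 -0.001  0.296] [-1.79945e+02 -1.45000e-01  1.54489e+02] [ 1.049  0.449 -0.638] [ 0.06  -0.178  0.048] [-6.8330e+00  3.1715e+01  6.0091e+01 -6.0000e-03  8.8349e+01 -7.1322e+01] 0.045
scene tray_knob 0.63 [340.7 240.1] [ 0.44669057 -0.08869135  0.059     ]
scene knob_at_notch 0.74 [341.8 235.8] [ 0.46086848 -0.07776599  0.059     ]
top tray_knob 0.6 [156.1 218.9] [0.42406706 0.57019351 0.059     ]
top knob_at_notch 0.86 [360.2 213. ] [ 0.44937691 -0.07777785  0.059     ]
wrist tray_knob 0.58 [189.8  62.7] [ 0.45314341 -0.08279154  0.059     ]
wrist knob_at_notch 0.78 [188.1  63.2] [ 0.45273768 -0.08491933  0.059     ]
```

View pics/end.png

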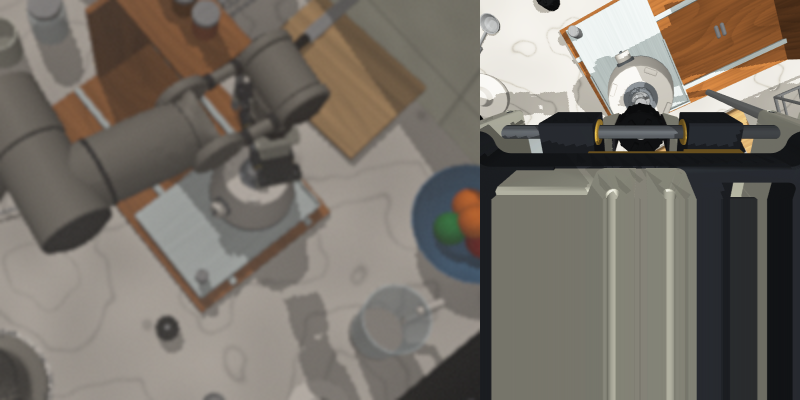

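The wrist inset shows the black coupling held in the fingers above the bare shaft. The knob, at about (200,275) in the scene crop, is at the working notch, and the spare and jug look untouched.

```bash
python3 -c "
from rig import order
print(order.hand_in())"
```

```text
the job is handed in; nothing more can be done
None
```

I handed the job in: the tray sits in its working notch, and the coupling came off turning counter-clockwise (right-hand thread; as it yielded that way at once, I did not try clockwise) and is held about 11 cm above its seat.

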